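# Rinse the blue tumbler and stand it on its coaster

## Task

Take the blue tumbler out of the leaning draining rack and press it, upright with its mouth down and squarely on the rinser's sprung pad, until the pad is fully down, and hold it down for a good second. Then stand it mouth down, wholly on the coaster of its own colour, set down rather than dropped, and let go. Leave the pink tumbler in the rack and everything else where it stands.

Things in the scene. Friction and masses are not known exactly. Their poses are not given: they have to be found in the camera images.
- tumbler_blue: The blue tumbler: straight plastic cup, 60 mm outside diameter, 95 mm long, 3 mm wall, about 0.1 kg. Origin: centre of the open mouth; z runs from the mouth to the closed end, so it points up when it stands mouth down. It starts mouth down in either cradle of the rack, leaning 35 degrees from vertical, closed end towards the rack's -x; its upper 29 mm are clear of the wires.
- tumbler_pink: The pink tumbler: straight plastic cup, 60 mm outside diameter, 95 mm long, 3 mm wall, about 0.1 kg. Origin: centre of the open mouth; z runs from the mouth to the closed end, so it points up when it stands mouth down. It rests the same way in the other cradle of the rack, 120 mm beside the blue one, and stays there.
- rack: Draining rack, fixed: white drip tray 160 x 250 x 6 mm with two leaning cradles of chrome wire, centres 120 mm apart along the rack's y. Origin under the centre of the tray. Each cradle has a sloped foot plate, square to the leaning tumbler, and two wires under the tumbler's lower side up to 66 mm from its mouth.
- rack_slot_left (a point): centre of the left cradle's foot plate (rack +y), 36 mm above the counter, where a resting tumbler's mouth centre is
- rack_slot_right (a point): the same for the right cradle (rack -y)
- rinser: Cup rinser, fixed: round steel drip dish 120 mm across, 12 mm high, carrying a dark sprung pad in its middle. Origin under its centre.
- rinser_pad (a joint): travel of the rinser's sprung pad, m: 0 up, 0.012 fully down; the spring takes about 4 N to start and 10.5 N when fully down, and lifts the pad again when it is let go
- pad_top (a point): centre of the pad's flat top, a disc 84 mm across, 30 mm above the counter when up and 18 mm when down (moves with the pad). A small brass nozzle, 18 mm across and 9 mm high, stands on its centre and goes inside the tumbler's mouth.
- coaster_blue: blue round coaster, 96 mm across, 6 mm thick, lying fixed on the counter. Origin under its centre.
- coaster_blue_top (a point): centre of the blue coaster's top, 6 mm above the counter
- coaster_pink: pink coaster of the same shape, for the pink tumbler; stays empty. Origin under its centre.
- shampoo: lime shampoo bottle with black cap, 68 mm across, 200 mm tall; loose bystander, origin at the centre of its underside
- pump_white: white pump bottle with pink pump head, 68 mm across, 197 mm tall; loose bystander, origin at the centre of its underside
- pump_mint: mint pump bottle with dark green pump head, 68 mm across, 197 mm tall; loose bystander, origin at the centre of its underside
- jar: white cream jar with metal lid, 60 mm across, 45 mm tall; loose bystander, origin at the centre of its underside
- nailbrush: wooden nail brush, 40 x 85 x 30 mm; loose bystander, origin at the centre of its underside
- dish: empty white soap dish, 110 mm across, 22 mm tall; loose bystander, origin at the centre of its underside
Not all that is in view belongs to the job. Of the things shaped like the tumbler_blue, the blue one is meant.

How it is judged:
By the outcome, as a careful person would: the job done as asked, in the order asked, and still so for the second after the job is handed in, with the robot touching nothing.
It also fails if it takes over 48 s, if anything falls off the work surface, if the arm or the gripper's body presses on something with over 40 N, if the wrist force passes 120 N, or if a joint passes its speed limit or range.

## Robot

A 6-joint arm with a two-finger parallel gripper is mounted at the origin on the work surface. World frame = base frame: x ahead of the robot, y to its left, z up, the work surface at z = 0. Lengths are in m, angles in rad, forces in N, time in s.
With the tool pointing down it reaches from about 0.3 to 0.775 m from the base axis. Payload 14.6 kg.
Tool frame: the origin (TCP) lies at the very end of the fingers, on their centre line; the grasp point (between the pads) lies 19 mm behind it; z points along the fingers, y is the line along which they close (so a half turn about z gives the same grasp; the last joint's range is limited). The gripper opens to 94 mm and grips with 3 to 60 N. Pads are 16 mm wide; open, the fingers measure 119 mm over their backs; the gripper's body (75 mm by 177 mm) begins 78 mm behind the grasp point.
Start: joints at [-0.067, 0.3, 1.521, -0, 1.321, -0.067], TCP at [0.55, -0, 0.205] pointing down, gripper open.
Joint ranges: [-3.03, 3.03], [-0.79, 2.21], [0.23, 2.52], [-1.04, 4.18], [0, 3.07], [-2.55, 2.55]. Speed limits (rad/s): [2.22, 2.22, 2.57, 3.14, 3.14, 3.14].

## Interface

Orientations are given as [roll, pitch, yaw] about the fixed x, y, z axes, in that order (R = Rz(yaw) Ry(pitch) Rx(roll)).
In Python, from station import ctrl gives the robot as it stands. The module is installed in compiled form; this text tells all that it offers.
- The arm moves only by the tool step_arm, never from a script. Its argument "deltas" is a list of rows, each an object with "dp": the shift along the tool's x, y, z scaled (see below), a list of three; "twist": the turn about the tool's z scaled (see below). In form: [{"dp": [tx, ty, tz], "twist": twist}, ...]. A call has 1 to 12 rows; each row shifts and turns the commanded pose from where the row before left it, along the tool's axes as they then stand; what a row does not reach is not made up. The controller multiplies each number of a shift by 0.04 m and each number of a turn by 4 degrees. A row lasts 1/10 s, in which the tool goes at most 50 mm and 8.59 degrees, less where a joint would pass 70% of its speed; a pose out of reach is approached as far as the arm can. A call with a number of a shift or a turn outside -1 to 1 is refused whole. A call with a gripper value outside its range is refused whole. "gripper" is the opening, from -1 (shut) to 1 (fully open), set as the call begins (left out, the last holds). The fingers move at their own pace and stop on an object; "squeeze" is the grip in N (left out, the last holds). Time passes only in rows, so rows that do not move let the fingers close. It gives the time, the measured TCP pose, the force, the opening and the grip force at its end, in the units of the state.
- ctrl.get_obs(): the state, without advancing time (a new reading comes with each control period).
- ctrl.camera(name): name is "scene" or "side" or "wrist"; returns (picture, depth): 400x640x3 uint8, red, green, blue; 400x640 float32, m along the optical axis (not along the pixel's ray), 0 where there is no reading.
- ctrl.get_calibration(name): a dict with "fx", "fy", "cx", "cy" (pixels), "world_to_cam" (4x4, takes a point from world to camera coordinates); the wrist camera has in their place "hand_eye" (4x4, takes a point from camera to tool coordinates, whose origin is the TCP and whose axes are the flange's). Camera axes: x right, y down, z forward; pixel columns grow to the right and rows downward; lengths in m; the calibration is good to about 2 mm. A picture is of the moment at which its call begins: read the wrist's pose just before it. get_calibration takes no time and is no camera call.
- ctrl.hand_in(): hands the job in; it is judged then, once.
Trained networks look in the newest picture that a camera, given by its name, has taken for a name from the list of things; names that differ only in an ending like _2 or _b are one class to them, and where a whole thing is asked for, a point or a joint stands for the part that bears it (a point fixed in the world has none). Each returns a list of dicts, best first, with "conf" (0 to 1); they miss things now and then, are a little off and sometimes report something else, mostly with a low value. They report only what shows in the picture. A call takes as long as a camera call. They do not tell look-alikes from the thing itself.
- ctrl.spot_in(camera, label): "rect" ([left, top, right, bottom] as shares, 0 to 1, of the picture: columns of its width, rows of its height, round what is visible of it).
- ctrl.cut_out(camera, label): "pixels" (400x640 bool, what is visible of it) and "rect" ([left, top, right, bottom] as shares, 0 to 1, of the picture: columns of its width, rows of its height, round what is visible of it).
The state is a dict: "time_s": time; "qpos": joint angles; "joint_vel": joint speeds; "tau": joint torques, N m; "ee_pos": TCP position; "eef_rot": TCP orientation; "force": force on the tool from outside, world axes, zero at the start; "moment": the same for the moment, N m; "grip_width": finger opening in m; "grip_force": force on a finger pad.
Only numpy, scipy, OpenCV 4.12 (cv2) and the standard library are available. Lean on these libraries where they do the work, as an engineer would, in place of code of your own. Each camera call takes 0.05 s, during which the arm holds its last target. There are 200 camera calls.

## Working session

There is one attempt and no reset: what is moved stays moved. The work goes in short steps, Python scripts to look and compute and a tool call to move; the robot and the scene stay as the last step left them, time stands still between calls to the robot, and variables do not carry over. Pictures are saved under pics/ and viewed, at most 10 in all, crops included, and the job is handed in when it is done.

Besides the shell and the picture viewer there is one more tool, called after ">>>" in YAML: its name, and indented under it one key for each argument. step_arm: Moves the arm, as the interface text tells. Its arguments: {"type":"object","properties":{"deltas":{"type":"array"},"gripper":{"type":"number"},"squeeze":{"type":"number"}},"required":["deltas"]}

```bash
mkdir -p pics
cat > h.py <<'E'
import numpy as np, cv2
from scipy.spatial.transform import Rotation as Ro
from station import ctrl
def R(o): return Ro.from_euler('xyz',o['eef_rot']).as_matrix()
def T(cam,o=None):
    c=ctrl.get_calibration(cam)
    if cam=='wrist':
        M=np.eye(4);M[:3,:3]=R(o);M[:3,3]=o['ee_pos'];return c,M@np.array(c['hand_eye'])
    return c,np.linalg.inv(np.array(c['world_to_cam']))
def shot(cam):
    o=ctrl.get_obs();p,d=ctrl.camera(cam);c,M=T(cam,o)
    v,u=np.mgrid[:400,:640]
    P=np.stack([(u-c['cx'])/c['fx']*d,(v-c['cy'])/c['fy']*d,d],-1)@M[:3,:3].T+M[:3,3]
    P[d<=0]=np.nan
    return p,P
def save(n,p): cv2.imwrite('pics/'+n+'.png',p[...,::-1])
def rep(cam,P,labels):
    for l in labels:
        for r in ctrl.cut_out(cam,l)[:2]:
            if r['conf']<.3: continue
            q=P[r['pixels']];q=q[~np.isnan(q[:,0])]
            print(cam,l,round(r['conf'],2),(np.array(r['rect'])*[640,400,640,400]).astype(int), len(q), 'med',np.median(q,0).round(3),'lo',np.percentile(q,3,axis=0).round(3),'hi',np.percentile(q,97,axis=0).round(3))
E
python3 - <<'E'
from h import *
o=ctrl.get_obs();print(o)
for cam in ('scene','side','wrist'):
    p,P=shot(cam);save(cam+'0',p)
    L=['tumbler_blue','tumbler_pink','rack','rinser','coaster_blue','coaster_pink']
    rep(cam,P,L+(['shampoo','pump_white','pump_mint','jar','nailbrush','dish'] if cam=='scene' else []))
E
```

```text
{'time_s': 0.0, 'qpos': array([-6.65973696e-02,  3.00474690e-01,  1.52160101e+00, -4.03258287e-07,
        1.32069227e+00, -6.66256685e-02]), 'joint_vel': array([-0.00174273,  0.00104431, -0.00024738, -0.00127823,  0.00139112,
        0.00082634]), 'tau': array([-1.53750298e-03, -5.31805658e+01, -3.52735734e+01,  7.07558286e-02,
        2.43994006e-02, -4.79655944e-05]), 'ee_pos': array([5.49730470e-01, 1.63839345e-05, 2.04875933e-01]), 'eef_rot': array([-3.14041992e+00, -7.78582225e-05,  1.57082468e+00]), 'force': array([-0.10777084,  0.21813996, -0.70385911]), 'moment': array([-0.00855775, -0.01013325, -0.047222  ]), 'grip_force': 0.0, 'grip_width': 0.09379098502601348}
scene tumbler_blue 0.7 [337 152 361 178] 430 med [0.547 0.187 0.094] lo [0.506 0.162 0.043] hi [0.578 0.22  0.126]
scene tumbler_blue 0.61 [258 169 286 195] 446 med [ 0.367 -0.039  0.049] lo [ 0.324 -0.073  0.004] hi [0.386 0.013 0.061]
scene tumbler_pink 0.64 [341 128 365 156] 425 med [0.484 0.289 0.092] lo [0.434 0.265 0.041] hi [0.517 0.322 0.126]
scene rack 0.62 [329 141 380 197] 1333 med [0.548 0.211 0.007] lo 
[... 2541 characters left out ...]
ack 0.79 [238   0 378  64] 4565 med [0.527 0.155 0.006] lo [0.486 0.124 0.004] hi [0.589 0.171 0.009]
wrist rinser 0.75 [237 179 345 286] 9086 med [ 0.519 -0.056  0.028] lo [ 0.466 -0.116  0.004] hi [ 0.57  -0.009  0.031]
wrist rinser 0.7 [240   0 375  65] 4485 med [0.527 0.155 0.006] lo [0.487 0.124 0.004] hi [0.588 0.171 0.009]
wrist coaster_blue 0.95 [221 362 301 399] 2448 med [ 0.48  -0.251  0.005] lo [ 0.439 -0.28   0.004] hi [ 0.523 -0.229  0.007]
wrist coaster_blue 0.46 [239   0 377  63] 4473 med [0.527 0.155 0.006] lo [0.487 0.124 0.004] hi [0.588 0.171 0.009]
wrist coaster_pink 0.77 [326 369 403 400] 1633 med [ 0.606 -0.27   0.005] lo [ 0.566 -0.286  0.002] hi [ 0.645 -0.249  0.007]
```

Run:
```python
import cv2,numpy as np
a=cv2.imread('pics/scene0.png')[110:335,170:440];b=cv2.imread('pics/side0.png')[110:335,170:440]
cv2.imwrite('pics/c0.png',np.hstack([cv2.resize(x,(400,333),interpolation=2) for x in(a,b)]))
```

```text
(no output)
```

View pics/c0.png

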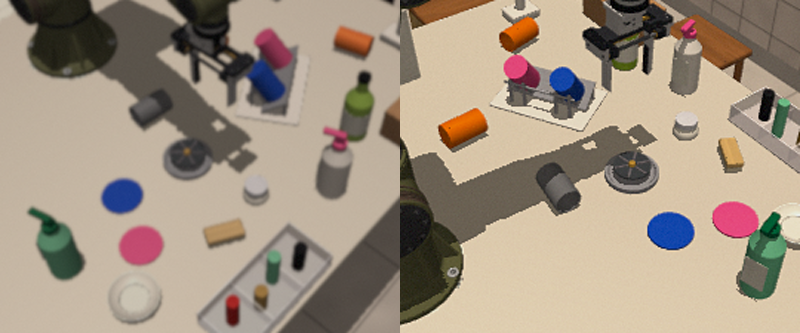

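>>> step_arm:
  deltas:
    - {"dp": [1, 0, -0.5], "twist": 1}
    - {"dp": [1, 0, -0.5], "twist": 1}
    - {"dp": [1, 0.2, -0.5], "twist": 1}
    - {"dp": [1, 0.3, 0], "twist": 1}
    - {"dp": [1, 0.3, 0], "twist": 1}
    - {"dp": [0, 0, 0], "twist": 1}
    - {"dp": [0, 0, 0], "twist": 1}
    - {"dp": [0, 0, 0], "twist": 1}
    - {"dp": [0, 0, 0], "twist": 1}
    - {"dp": [0, 0, 0], "twist": 1}
    - {"dp": [0, 0, 0], "twist": 1}
    - {"dp": [0, 0, 0], "twist": 1}

```text
time_s: 2.55
ee_pos: [0.6089, 0.1902, 0.2653]
eef_rot: [-3.142, 0.0, 0.73]
force: [0.2, -0.4, 1.1]
grip_width: 0.0941
grip_force: 0.0
```

>>> step_arm:
  deltas:
    - {"dp": [0, 0, 0], "twist": 1}
    - {"dp": [0, 0, 0], "twist": 1}
    - {"dp": [0, 0, 0], "twist": 0.7}
    - {"dp": [0, 0, 0], "twist": 0}

```text
time_s: 2.95
ee_pos: [0.6089, 0.1902, 0.2653]
eef_rot: [-3.142, 0.0, 0.544]
force: [0.6, -0.1, -0.4]
grip_width: 0.0941
grip_force: 0.0
```

```bash
cat >> h.py <<'E'
def blue(p):
    h=cv2.cvtColor(p,cv2.COLOR_RGB2HSV);return (h[...,0]>100)&(h[...,0]<130)&(h[...,1]>130)&(h[...,2]>40)
def pink(p):
    h=cv2.cvtColor(p,cv2.COLOR_RGB2HSV);return (h[...,0]>160)&(h[...,0]<178)&(h[...,1]>100)&(h[...,2]>60)
from scipy.optimize import least_squares
def fitcup(Q,x0,lean=None):
    # x: mouth centre(3), azimuth of lean (direction closed end leans to), lean ; solid capped cylinder sdf
    def f(x):
        l=x[4] if lean is None else lean
        a=np.array([np.sin(l)*np.cos(x[3]),np.sin(l)*np.sin(x[3]),np.cos(l)])
        q=Q-x[:3];t=q@a;r=np.linalg.norm(q-np.outer(t,a),axis=1)
        dr=r-.03;dt=t-.095
        return np.where((dr>0)&(dt>0),np.hypot(dr,dt),np.maximum(dr,dt))
    s=least_squares(f,x0,loss='soft_l1',f_scale=.002)
    return s.x,np.sqrt(np.median(f(s.x)**2))
E
python3 - <<'E'
from h import *
o=ctrl.get_obs();print(o['time_s'],o['ee_pos'],np.degrees(o['eef_rot']))
QB=[];QP=[]
for cam in ('scene','side','wrist'):
    p,P=shot(cam)
    if cam=='wrist': save('w1',p)
    rep(cam,P,['tumbler_blue'])
    for m,Q,c in((blue,QB,(.53,.185)),(pink,QP,(.47,.285))):
        k=m(p)&(np.hypot(P[...,0]-c[0],P[...,1]-c[1])<.09)&(P[...,2]>.03)&(P[...,2]<.15)
        k=cv2.erode(k.astype(np.uint8),np.ones((3,3)))>0
        q=P[k];Q.append(q);print(cam,m.__name__,len(q),q.mean(0).round(3) if len(q) else '')
for Q,c in((QB,(.56,.2)),(QP,(.5,.3))):
    x0=[*c,.036,np.radians(211),np.radians(35)]
    for i in range(3):
        if len(Q[i])>50: x,r=fitcup(Q[i],x0);print(i,x[:3].round(4),np.degrees(x[3:]).round(1),r)
    x,r=fitcup(np.vstack([q[::max(1,len(q)//400)] for q in Q if len(q)]),x0);print('all',x[:3].round(4),np.degrees(x[3:]).round(1),r)
E
```

```text
2.95 [0.60887356 0.19018609 0.26534641] [-1.79997808e+02  8.87246137e-03  3.11590968e+01]
scene tumbler_blue 0.91 [256 169 287 195] 450 med [ 0.369 -0.039  0.049] lo [ 0.325 -0.074  0.004] hi [0.387 0.014 0.061]
scene tumbler_blue 0.9 [334 152 362 177] 474 med [0.545 0.188 0.094] lo [0.492 0.162 0.04 ] hi [0.58  0.231 0.127]
scene blue 285 [0.547 0.185 0.093]
scene pink 261 [0.484 0.285 0.092]
side tumbler_blue 0.93 [196 184 228 210] 552 med [0.272 0.239 0.046] lo [0.233 0.226 0.001] hi [0.325 0.274 0.061]
side tumbler_blue 0.8 [261 214 289 254] 619 med [ 0.346 -0.041  0.049] lo [ 0.321 -0.074  0.001] hi [0.374 0.016 0.06 ]
side blue 245 [0.516 0.178 0.101]
side pink 242 [0.457 0.282 0.099]
wrist tumbler_blue 0.86 [238 181 304 283] 5442 med [0.54  0.205 0.102] lo [0.491 0.169 0.052] hi [0.575 0.237 0.127]
wrist tumbler_blue 0.67 [ 5  1 84 89] 6059 med [0.581 0.497 0.053] lo [0.542 0.478 0.016] hi [0.624 0.531 0.06 ]
wrist blue 4309 [0.54  0.206 0.098]
wrist pink 4965 [0.481 0.303 0.097]
0 [0.5576 0.2153 0.0368] [212.2  36.9] 0.001656222146751686
1 [0.5551 0.2141 0.0341] [211.6  33.7] 0.0017464611866313817
2 [0.5552 0.2173 0.0362] [210.9  36.1] 0.0003200277010002202
all [0.5563 0.2158 0.036 ] [211.5  36. ] 0.0012121019457312643
0 [0.4952 0.3171 0.0359] [211.3  34.8] 0.0018699307991036501
1 [0.4941 0.3177 0.0346] [211.7  34.3] 0.0016035478806910644
2 [0.4939 0.3207 0.0363] [210.9  36. ] 0.00035362349761036693
all [0.4946 0.3189 0.0358] [211.5  35.8] 0.0012191114353241467
```

View pics/w1.png

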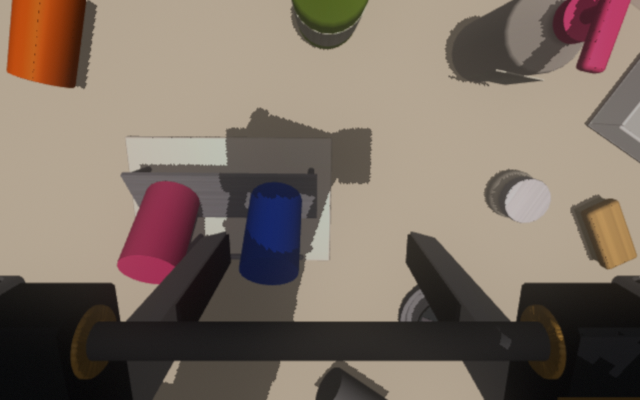

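>>> step_arm:
  deltas:
    - {"dp": [-1, -0.6, 0], "twist": 0}
    - {"dp": [-1, -0.63, 0], "twist": 0}
    - {"dp": [0, 0, 1], "twist": 0}
    - {"dp": [0, 0, 1], "twist": 0}
    - {"dp": [0, 0, 1], "twist": 0}
    - {"dp": [0, 0, 0.8], "twist": 0}
    - {"dp": [0, 0, 0.5], "twist": 0}
    - {"dp": [0, 0, 0.18], "twist": 0}
    - {"dp": [0, 0, 0], "twist": 0}
    - {"dp": [0, 0, 0], "twist": 0}
  squeeze: 4

```text
time_s: 4.25
ee_pos: [0.5156, 0.191, 0.0875]
eef_rot: [3.141, -0.002, 0.545]
force: [-0.9, -0.2, -0.4]
grip_width: 0.094
grip_force: 0.0
```

>>> step_arm:
  deltas:
    - {"dp": [0, 0, 0], "twist": 0}
    - {"dp": [0, 0, 0], "twist": 0}
    - {"dp": [0, 0, 0], "twist": 0}
    - {"dp": [0, 0, 0], "twist": 0}
    - {"dp": [0, 0, 0], "twist": 0}
    - {"dp": [0, 0, 0], "twist": 0}
    - {"dp": [0, 0, 0], "twist": 0}
    - {"dp": [0, 0, 0], "twist": 0}
  gripper: -1
  squeeze: 4

```text
time_s: 5.05
ee_pos: [0.515, 0.1909, 0.0864]
eef_rot: [-3.142, -0.0, 0.545]
force: [-1.0, 0.5, 2.6]
grip_width: 0.0608
grip_force: 4.0
```

>>> step_arm:
  deltas:
    - {"dp": [0, 0, -0.2], "twist": 0}
    - {"dp": [0, 0, -0.2], "twist": 0}
    - {"dp": [0, 0, -0.3], "twist": 0}
    - {"dp": [0, 0, -0.4], "twist": 0}
    - {"dp": [0, 0, -0.5], "twist": 0}
    - {"dp": [0, 0, -0.5], "twist": 0}
    - {"dp": [0, 0, -0.4], "twist": 0}
    - {"dp": [0, 0, 0], "twist": 0}

```text
time_s: 5.85
ee_pos: [0.5158, 0.1911, 0.1891]
eef_rot: [3.14, -0.004, 0.545]
force: [0.0, -1.1, -1.9]
grip_width: 0.0612
grip_force: 4.0
```

```bash
cat >> h.py <<'E'
def cupnow(lean0=20,az=211.3,n=1):
    o=ctrl.get_obs();g=o['ee_pos']-R(o)[:,2]*.019
    for cam in ('scene','side','wrist'):
        p,P=shot(cam)
        k=blue(p)&(np.linalg.norm(P-g,axis=-1)<.12)&(P[...,2]>.012)
        k=cv2.erode(k.astype(np.uint8),np.ones((3,3)))>0
        q=P[k]
        if len(q)<60: print(cam,len(q));continue
        l=np.radians(lean0);a=np.radians(az)
        ax=np.array([np.sin(l)*np.cos(a),np.sin(l)*np.sin(a),np.cos(l)])
        m=g-.084*ax
        # lean only in the plane square to the closing line: fit signed lean
        def f(x):
            A=np.array([np.sin(x[3])*np.cos(a),np.sin(x[3])*np.sin(a),np.cos(x[3])])
            d=q-x[:3];t=d@A;r=np.linalg.norm(d-np.outer(t,A),axis=1);dr=r-.03;dt=np.maximum(t-.095,-t)
            return np.where((dr>0)&(dt>0),np.hypot(dr,dt),np.maximum(dr,dt))
        s=least_squares(f,[*m,l],loss='soft_l1',f_scale=.002)
        print(cam,len(q),'mouth',s.x[:3].round(4),'lean',np.degrees(s.x[3]).round(1),'res',np.median(abs(f(s.x))).round(4),'mouth-grasp',(s.x[:3]-g).round(4))
E
python3 - <<'E'
from h import *
o=ctrl.get_obs();print(o['time_s'],o['ee_pos'],o['grip_force'])
cupnow()
p,_=ctrl.camera('side');a=p[80:230,210:360]
p,_=ctrl.camera('scene');b=p[80:230,270:420]
save('c2',np.hstack([cv2.resize(a,(400,400)),cv2.resize(b,(400,400))]))
E
```

```text
5.85 [0.51584166 0.19105556 0.1891473 ] 3.9995457069016993
scene 183 mouth [0.5636 0.2187 0.1313] lean 36.4 res 0.0015 mouth-grasp [ 0.0478  0.0277 -0.0768]
side 257 mouth [0.5571 0.2144 0.1365] lean 35.2 res 0.0014 mouth-grasp [ 0.0413  0.0234 -0.0716]
wrist 18814 mouth [0.5547 0.2167 0.1357] lean 35.7 res 0.0002 mouth-grasp [ 0.0389  0.0257 -0.0724]
```

View pics/c2.png

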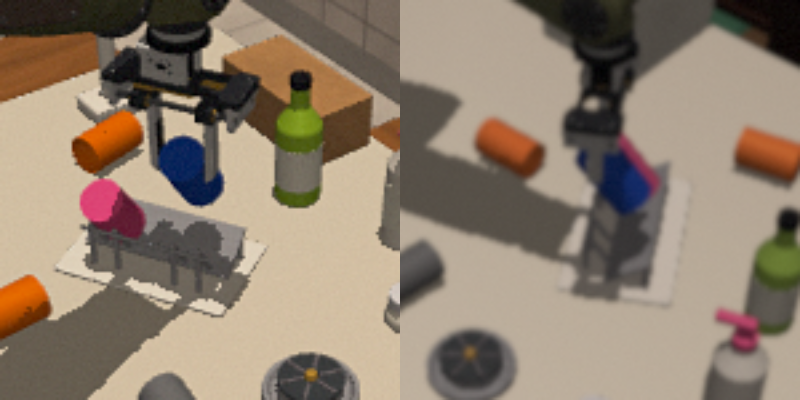

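>>> step_arm:
  deltas:
    - {"dp": [0, 0.5, 0], "twist": 0}
    - {"dp": [0, 1, 0], "twist": 0}
    - {"dp": [0, 1, 0], "twist": 0}
    - {"dp": [0, 1, 0], "twist": 0}
    - {"dp": [0, 0.7, 0], "twist": 0}
    - {"dp": [0, 0.3, 0.5], "twist": 0}
    - {"dp": [0, 0, 0.8], "twist": 0}
    - {"dp": [0, 0, 0.8], "twist": 0}
    - {"dp": [0, 0, 0.6], "twist": 0}
    - {"dp": [0, 0, 0], "twist": 0}
    - {"dp": [0, 0, 0], "twist": 0}
  squeeze: 3

```text
time_s: 7.2
ee_pos: [0.6083, 0.0369, 0.0785]
eef_rot: [-3.141, 0.0, 0.545]
force: [1.7, 0.2, -1.5]
grip_width: 0.0613
grip_force: 3.0
```

Run:
```python
from h import *
o=ctrl.get_obs();print(o['time_s'],o['ee_pos'],o['force'],o['grip_force'])
cupnow(30)
```

```text
7.2 [0.60827879 0.03685012 0.07851383] [ 1.70151338  0.22826878 -1.49015573] 2.999954642727971
scene 133 mouth [0.658  0.0652 0.0035] lean 30.1 res 0.0014 mouth-grasp [ 0.0497  0.0283 -0.094 ]
side 248 mouth [0.6478 0.0591 0.026 ] lean 32.4 res 0.0015 mouth-grasp [ 0.0395  0.0223 -0.0715]
wrist 18581 mouth [0.6466 0.0616 0.0274] lean 33.6 res 0.0002 mouth-grasp [ 0.0383  0.0248 -0.0701]
```

>>> step_arm:
  deltas:
    - {"dp": [0, 0, 0.15], "twist": 0}
    - {"dp": [0, 0, 0.15], "twist": 0}
    - {"dp": [0.1, 0, 0], "twist": 0}
    - {"dp": [0.1, 0, 0], "twist": 0}
    - {"dp": [0.1, 0, -0.01], "twist": 0}
    - {"dp": [0.1, 0, -0.01], "twist": 0}
    - {"dp": [0.1, 0, 0], "twist": 0}
    - {"dp": [0.1, 0, 0], "twist": 0}
    - {"dp": [0, 0, 0], "twist": 0}
  squeeze: 4

```text
time_s: 8.25
ee_pos: [0.6291, 0.0495, 0.0669]
eef_rot: [3.142, -0.0, 0.545]
force: [0.1, -0.3, 1.1]
grip_width: 0.0612
grip_force: 4.0
```

Run:
```python
from h import *
o=ctrl.get_obs();print(o['time_s'],o['ee_pos'],o['force'],o['grip_force'])
cupnow(25)
```

```text
8.25 [0.62909456 0.0495464  0.06693453] [ 0.13348131 -0.33520789  1.12941025] 4.00055886246264
scene 111 mouth [ 0.6547  0.063  -0.0142] lean 14.9 res 0.0012 mouth-grasp [ 0.0256  0.0134 -0.1001]
side 294 mouth [0.6505 0.0617 0.0083] lean 17.8 res 0.0015 mouth-grasp [ 0.0214  0.0122 -0.0777]
wrist 16321 mouth [0.6491 0.0635 0.0084] lean 17.9 res 0.0002 mouth-grasp [ 0.02    0.014  -0.0775]
```

>>> step_arm:
  deltas:
    - {"dp": [0.1, 0, 0], "twist": 0}
    - {"dp": [0.1, 0, 0], "twist": 0}
    - {"dp": [0.1, 0, 0.01], "twist": 0}
    - {"dp": [0.1, 0, 0.02], "twist": 0}
    - {"dp": [0.1, 0, 0.02], "twist": 0}
    - {"dp": [0.1, 0, 0.03], "twist": 0}
    - {"dp": [0.05, 0, 0.03], "twist": 0}
    - {"dp": [0, 0, 0.03], "twist": 0}
    - {"dp": [0, 0, 0], "twist": 0}

```text
time_s: 9.3
ee_pos: [0.6515, 0.0629, 0.0619]
eef_rot: [3.141, -0.001, 0.545]
force: [1.7, 2.1, 3.6]
grip_width: 0.0614
grip_force: 4.0
```

Run:
```python
from h import *
o=ctrl.get_obs();print(o['time_s'],o['ee_pos'],o['force'],o['grip_force'])
cupnow(3)
```

```text
9.3 [0.65146807 0.0629083  0.06186278] [1.74118318 2.06479679 3.57828504] 4.000501341652125
scene 68 mouth [ 0.6584  0.065  -0.0172] lean 2.3 res 0.0013 mouth-grasp [ 0.0069  0.002  -0.098 ]
side 300 mouth [0.6585 0.0658 0.0007] lean 3.8 res 0.0015 mouth-grasp [ 0.0071  0.0028 -0.0802]
wrist 13861 mouth [0.6565 0.0679 0.0014] lean 3.7 res 0.0003 mouth-grasp [ 0.0051  0.005  -0.0794]
```

>>> step_arm:
  deltas:
    - {"dp": [0, 0, 0], "twist": 0}
    - {"dp": [0, 0, 0], "twist": 0}
    - {"dp": [0, 0, 0], "twist": 0}
    - {"dp": [0, 0, 0], "twist": 0}
  gripper: 0.5

```text
time_s: 9.85
ee_pos: [0.6507, 0.0627, 0.0611]
eef_rot: [-3.141, 0.001, 0.545]
force: [-0.7, 0.4, -0.4]
grip_width: 0.0705
grip_force: 0.0
```

Run:
```python
from h import *
o=ctrl.get_obs();print(o['time_s'],o['ee_pos'],o['force'],o['grip_width'])
cupnow(1)
# other targets
for cam in ('scene','side','wrist'):
    p,P=shot(cam)
    if cam=='wrist': save('w3',p)
    rep(cam,P,['rinser','coaster_blue'])
    h=cv2.cvtColor(p,cv2.COLOR_RGB2HSV)
    k=blue(p)&(P[...,2]<.012)&(np.hypot(P[...,0]-.482,P[...,1]+.243)<.07)
    if k.sum()>50:
        q=P[k][:,:2];(c,r)=cv2.minEnclosingCircle(q.astype(np.float32));print(cam,'coaster mean',q.mean(0).round(4),'z',np.median(P[k][:,2]).round(4),'circ',np.round(c,4),round(r,4))
    n=(P[...,2]>.0245)&(P[...,2]<.034)&(np.hypot(P[...,0]-.517,P[...,1]+.068)<.06)
    t=(P[...,2]>.034)&(P[...,2]<.045)&(np.hypot(P[...,0]-.517,P[...,1]+.068)<.03)
    d=(P[...,2]>.008)&(P[...,2]<.045)&(np.hypot(P[...,0]-.517,P[...,1]+.068)<.09)
    for nm,k in(('pad',n),('nozzle',t),('dish',d)):
        if k.sum()>5:
            q=P[k];(c,r)=cv2.minEnclosingCircle(q[:,:2].astype(np.float32));print(cam,nm,k.sum(),'med',np.median(q,0).round(4),'circ',np.round(c,4),round(r,4))
```

```text
9.85 [0.65074917 0.06268866 0.06112616] [-0.70247643  0.35636    -0.39977239] 0.07050630785015659
scene 65 mouth [ 0.6597  0.0659 -0.0132] lean 0.2 res 0.0012 mouth-grasp [ 0.009   0.0032 -0.0934]
side 333 mouth [ 0.6588  0.0666 -0.0011] lean 0.4 res 0.0015 mouth-grasp [ 0.008   0.0039 -0.0812]
wrist 13232 mouth [ 6.566e-01  6.790e-02 -3.000e-04] lean 0.1 res 0.0004 mouth-grasp [ 0.0058  0.0052 -0.0804]
scene rinser 0.95 [279 205 314 229] 807 med [ 0.531 -0.075  0.014] lo [ 0.468 -0.122  0.001] hi [ 0.578 -0.016  0.035]
scene coaster_blue 0.91 [238 229 265 254] 548 med [ 0.485 -0.244  0.006] lo [ 0.44  -0.285  0.   ] hi [ 0.527 -0.202  0.011]
scene coaster mean [ 0.4864 -0.2437] z 0.006 circ [ 0.4861 -0.2433] 0.0454
scene pad 318 med [ 0.5234 -0.0687  0.0295] circ [ 0.5218 -0.0668] 0.0436
scene nozzle 24 med [ 0.521  -0.0706  0.0357] circ [ 0.5198 -0.0689] 0.0266
scene dish 581 med [ 0.5261 -0.0708  0.0276] circ [ 0.5069 -0.0695] 0.0858
side rinser 0.77 [308 208 345 240] 841 med [ 0.509 -0.078  0.013] lo [ 0.464 -0.123  0.001] hi [ 0.567 -0.018  0.034]
side coaster_blue 0.64 [334 251 370 277] 650 med [ 0.48  -0.244  0.005] lo [ 0.439 -0.285  0.   ] hi [ 0.523 -0.2    0.01 ]
side coaster_blue 0.36 [314 212 343 233] 356 med [ 0.518 -0.07   0.03 ] lo [ 0.485 -0.104  0.025] hi [ 0.554 -0.033  0.035]
side coaster mean [ 0.4793 -0.2435] z 0.0051 circ [ 0.4798 -0.2424] 0.0487
side pad 354 med [ 0.5165 -0.0694  0.0293] circ [ 0.519  -0.0649] 0.0448
side nozzle 17 med [ 0.5199 -0.0655  0.0362] circ [ 0.5198 -0.0661] 0.0267
side dish 577 med [ 0.5131 -0.0732  0.0277] circ [ 0.5228 -0.0653] 0.0657
wrist rinser 0.95 [304 358 435 399] 3981 med [ 0.557 -0.037  0.006] lo [ 0.525 -0.079  0.001] hi [ 0.578 -0.004  0.012]
wrist coaster_blue 0.6 [  3 118 163 309] 25301 med [0.584 0.202 0.006] lo [0.51  0.154 0.004] hi [0.632 0.258 0.054]
wrist dish 1378 med [ 0.5669 -0.0321  0.0114] circ [ 0.5453 -0.0473] 0.0511
```

View pics/w3.png

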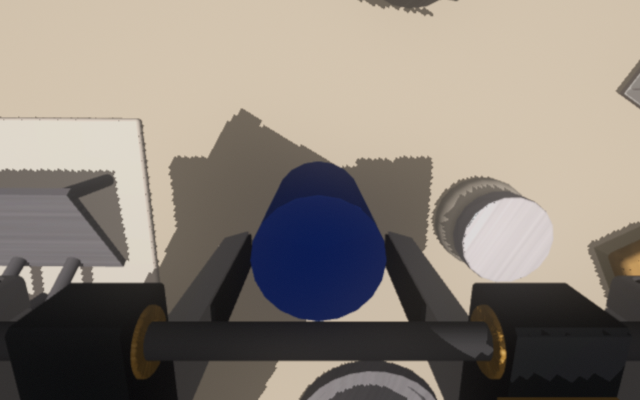

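>>> step_arm:
  deltas:
    - {"dp": [0.19, -0.03, 0], "twist": 0}
    - {"dp": [0, 0, 0], "twist": 0}

```text
time_s: 10.65
ee_pos: [0.6575, 0.0683, 0.0615]
eef_rot: [3.141, -0.0, 0.545]
force: [-0.4, 0.1, -0.4]
grip_width: 0.0703
grip_force: 0.0
```

>>> step_arm:
  deltas:
    - {"dp": [0, 0, 0], "twist": 0}
    - {"dp": [0, 0, 0], "twist": 0}
    - {"dp": [0, 0, 0], "twist": 0}
    - {"dp": [0, 0, 0], "twist": 0}
    - {"dp": [0, 0, 0], "twist": 0}
    - {"dp": [0, 0, -0.3], "twist": 0}
    - {"dp": [0, 0, -0.6], "twist": 0}
    - {"dp": [-0.3, 0, -0.6], "twist": 0}
    - {"dp": [-0.7, 0, -0.3], "twist": 0}
    - {"dp": [-0.7, 0, 0], "twist": 0}
    - {"dp": [0, 0, 0], "twist": 0}
    - {"dp": [0, 0, 0], "twist": 0}
  gripper: -1
  squeeze: 30

```text
time_s: 11.85
ee_pos: [0.599, 0.0324, 0.1346]
eef_rot: [3.141, -0.001, 0.544]
force: [-0.1, -0.2, -1.2]
grip_width: 0.0602
grip_force: 30.0
```

```bash
cat >> h.py <<'E'
def rinse():
    for cam in ('scene','side','wrist'):
        p,P=shot(cam)
        c0=np.hypot(P[...,0]-.52,P[...,1]+.067)
        for nm,k in(('pad',(P[...,2]>.0245)&(P[...,2]<.034)&(c0<.06)),('dishrim',(P[...,2]>.006)&(P[...,2]<.016)&(c0<.075)&(c0>.045))):
            if k.sum()>20:
                q=P[k];x=least_squares(lambda s:np.hypot(q[:,0]-s[0],q[:,1]-s[1])-s[2],[.52,-.067,.05],loss='soft_l1',f_scale=.002).x
                (c,r)=cv2.minEnclosingCircle(q[:,:2].astype(np.float32));print(cam,nm,k.sum(),'z',np.median(q[:,2]).round(4),'fit',x.round(4),'circ',np.round(c,4),round(r,4))
    return p,P
E
python3 - <<'E'
from h import *
o=ctrl.get_obs();print(o['time_s'],o['ee_pos'],o['grip_width'],o['grip_force'])
cupnow(1);p,P=rinse();rep('wrist',P,['rinser']);save('w4',p)
E
```

```text
11.85 [0.5989746  0.0323689  0.13461135] 0.06022576410481103 29.995312448590994
scene 97 mouth [0.6007 0.031  0.0582] lean 0.9 res 0.0008 mouth-grasp [ 0.0017 -0.0013 -0.0954]
side 391 mouth [0.6007 0.032  0.0719] lean 0.3 res 0.0014 mouth-grasp [ 0.0017 -0.0004 -0.0817]
wrist 13583 mouth [0.5984 0.034  0.0723] lean 0.1 res 0.0003 mouth-grasp [-0.0006  0.0017 -0.0813]
scene pad 323 z 0.0298 fit [ 0.5215 -0.066   0.0305] circ [ 0.5224 -0.0662] 0.0438
scene dishrim 225 z 0.0103 fit [ 0.5211 -0.0666  0.0556] circ [ 0.5126 -0.0637] 0.0728
side pad 368 z 0.0294 fit [ 0.5197 -0.067   0.0306] circ [ 0.5203 -0.0668] 0.0454
side dishrim 222 z 0.01 fit [ 0.5187 -0.0668  0.0561] circ [ 0.5163 -0.0629] 0.0655
wrist pad 743 z 0.0298 fit [ 0.511  -0.0688  0.0295] circ [ 0.5183 -0.0627] 0.042
wrist dishrim 250 z 0.0117 fit [ 0.5194 -0.0636  0.0583] circ [ 0.4764 -0.0881] 0.0347
```

View pics/w4.png

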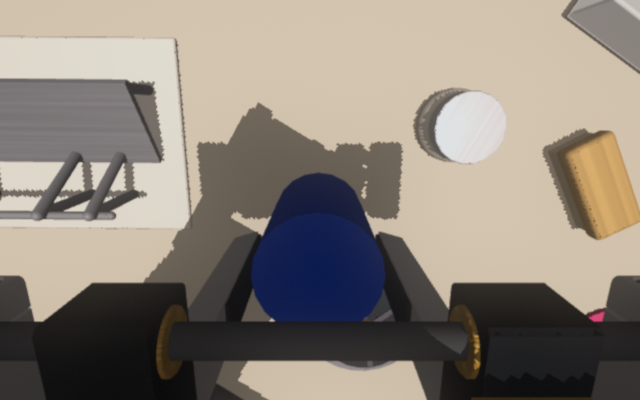

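>>> step_arm:
  deltas:
    - {"dp": [-0.4, 0.15, 0], "twist": 0}
    - {"dp": [-0.8, 0.3, 0], "twist": 0}
    - {"dp": [-0.8, 0.3, 0], "twist": 0}
    - {"dp": [-0.6, 0.2, 0], "twist": 0}
    - {"dp": [-0.38, 0.1, 0], "twist": 0}
    - {"dp": [0, 0, 0], "twist": 0}
    - {"dp": [0, 0, 0.4], "twist": 0}
    - {"dp": [0, 0, 0.3], "twist": 0}
    - {"dp": [0, 0, 0.1], "twist": 0}
    - {"dp": [0, 0, 0], "twist": 0}
    - {"dp": [0, 0, 0], "twist": 0}

```text
time_s: 13.3
ee_pos: [0.5189, -0.065, 0.1017]
eef_rot: [3.141, -0.0, 0.545]
force: [0.3, -1.2, -0.8]
grip_width: 0.0609
grip_force: 30.0
```

Run:
```python
from h import *
o=ctrl.get_obs();print(o['time_s'],o['ee_pos'],o['force'])
cupnow(1);p,P=rinse()
```

```text
13.3 [ 0.51885641 -0.06496425  0.10174   ] [ 0.27531206 -1.17719295 -0.83924334]
scene 144 mouth [ 0.5199 -0.0666  0.0412] lean -0.1 res 0.0012 mouth-grasp [ 0.001  -0.0016 -0.0796]
side 434 mouth [ 0.5198 -0.0658  0.0402] lean -0.0 res 0.0012 mouth-grasp [ 0.0009 -0.0009 -0.0805]
wrist 14187 mouth [ 0.5179 -0.0639  0.0405] lean 0.1 res 0.0003 mouth-grasp [-0.001   0.0011 -0.0803]
scene pad 143 z 0.0294 fit [ 0.5198 -0.0649  0.0361] circ [ 0.5227 -0.0677] 0.0421
scene dishrim 211 z 0.0101 fit [ 0.5222 -0.0677  0.0553] circ [ 0.5147 -0.0635] 0.0741
side pad 183 z 0.0289 fit [ 0.5212 -0.0648  0.0362] circ [ 0.5182 -0.0684] 0.0421
side dishrim 212 z 0.0099 fit [ 0.5186 -0.0672  0.0557] circ [ 0.5172 -0.066 ] 0.0624
wrist pad 3195 z 0.0297 fit [ 0.5163 -0.0648  0.0376] circ [ 0.5186 -0.0631] 0.0419
wrist dishrim 4337 z 0.011 fit [ 0.5192 -0.0633  0.0541] circ [ 0.5185 -0.0632] 0.06
```

>>> step_arm:
  deltas:
    - {"dp": [0, 0, 0.13], "twist": 0}
    - {"dp": [0, 0, 0.1], "twist": 0}
    - {"dp": [0, 0, 0.05], "twist": 0}
    - {"dp": [0, 0, 0.05], "twist": 0}
    - {"dp": [0, 0, 0.05], "twist": 0}
    - {"dp": [0, 0, 0.05], "twist": 0}
    - {"dp": [0, 0, 0.05], "twist": 0}
    - {"dp": [0, 0, 0.05], "twist": 0}
    - {"dp": [0, 0, 0], "twist": 0}

```text
time_s: 14.5
ee_pos: [0.5186, -0.0652, 0.0804]
eef_rot: [3.141, -0.0, 0.545]
force: [-2.5, 1.4, 7.6]
grip_width: 0.0603
grip_force: 30.0
```

>>> step_arm:
  deltas:
    - {"dp": [0, 0, 0.03], "twist": 0}
    - {"dp": [0, 0, 0.03], "twist": 0}
    - {"dp": [0, 0, 0], "twist": 0}

```text
time_s: 14.8
ee_pos: [0.5188, -0.0652, 0.079]
eef_rot: [3.141, -0.001, 0.544]
force: [-5.6, 1.5, 17.1]
grip_width: 0.0607
grip_force: 30.0
```

>>> step_arm:
  deltas:
    - {"dp": [0, 0, 0.01], "twist": 0}
    - {"dp": [0, 0, 0], "twist": 0}
    - {"dp": [0, 0, 0], "twist": 0}
    - {"dp": [0, 0, 0], "twist": 0}

```text
time_s: 15.2
ee_pos: [0.5189, -0.0652, 0.0789]
eef_rot: [3.141, -0.001, 0.544]
force: [-7.0, 1.9, 20.0]
grip_width: 0.0604
grip_force: 30.0
```

Run:
```python
from h import *
for i in range(4):
    o=ctrl.get_obs();print(o['time_s'],o['ee_pos'],o['force'])
    if i==0: cupnow(1)
    p,P=shot('wrist')
c=np.hypot(P[...,0]-.519,P[...,1]+.063);k=(c>.033)&(c<.04)&(P[...,2]<.035);print('pad z',np.percentile(P[k][:,2],[10,50,90]).round(4))
```

```text
15.2 [ 0.51894784 -0.06517336  0.07894809] [-6.98168313  1.86543473 20.01482736]
scene 137 mouth [ 0.5191 -0.0677  0.0202] lean -1.4 res 0.0013 mouth-grasp [ 0.0002 -0.0025 -0.0778]
side 450 mouth [ 0.5191 -0.0666  0.0168] lean -0.7 res 0.0014 mouth-grasp [ 0.0002 -0.0014 -0.0812]
wrist 14314 mouth [ 0.5176 -0.0641  0.0176] lean -0.2 res 0.0003 mouth-grasp [-0.0014  0.0011 -0.0803]
15.4 [ 0.51896529 -0.06518489  0.07894437] [-6.7752159   1.88936428 20.29929522]
15.45 [ 0.51896679 -0.06519023  0.07894186] [-6.51255017  1.53185003 20.99282805]
15.5 [ 0.51896331 -0.065195    0.07894899] [-6.64217667  2.32790365 19.78893647]
pad z [0.0168 0.0177 0.0187]
```

>>> step_arm:
  deltas:
    - {"dp": [0, 0, 0], "twist": 0}
    - {"dp": [0, 0, 0], "twist": 0}
    - {"dp": [0, 0, 0], "twist": 0}
    - {"dp": [0, 0, 0], "twist": 0}
    - {"dp": [0, 0, 0], "twist": 0}
    - {"dp": [0, 0, 0], "twist": 0}
    - {"dp": [0, 0, 0], "twist": 0}
    - {"dp": [0, 0, 0], "twist": 0}
    - {"dp": [0, 0, 0], "twist": 0}
    - {"dp": [0, 0, 0], "twist": 0}
    - {"dp": [0, 0, 0], "twist": 0}
    - {"dp": [0, 0, 0], "twist": 0}

```text
time_s: 16.75
ee_pos: [0.519, -0.0652, 0.079]
eef_rot: [3.141, -0.001, 0.545]
force: [-7.0, 0.5, 19.9]
grip_width: 0.0608
grip_force: 30.0
```

>>> step_arm:
  deltas:
    - {"dp": [0, 0, -0.1], "twist": 0}
    - {"dp": [0, 0, -0.2], "twist": 0}
    - {"dp": [0, 0, -0.3], "twist": 0}
    - {"dp": [0, 0, -0.5], "twist": 0}
    - {"dp": [0, 0, -0.4], "twist": 0}
    - {"dp": [-0.4, 0.4, 0], "twist": 0}
    - {"dp": [-0.8, 0.9, 0], "twist": 0}
    - {"dp": [-0.8, 0.9, 0], "twist": 0}
    - {"dp": [-0.7, 0.7, 0], "twist": 0}
    - {"dp": [-0.38, 0.41, 0], "twist": 0}
    - {"dp": [0, 0, 0], "twist": 0}
    - {"dp": [0, 0, 0], "twist": 0}

```text
time_s: 17.95
ee_pos: [0.4816, -0.2422, 0.1375]
eef_rot: [-3.141, 0.0, 0.544]
force: [0.2, 0.5, -0.8]
grip_width: 0.0602
grip_force: 30.0
```

```bash
cat >> h.py <<'E'
def coast():
    for cam in ('scene','side','wrist'):
        p,P=shot(cam);c0=np.hypot(P[...,0]-.483,P[...,1]+.243)
        k=blue(p)&(P[...,2]<.012)&(c0<.07)
        if k.sum()>50:
            q=P[k];ed=cv2.convexHull(q[:,:2].astype(np.float32))[:,0]
            c,r=cv2.minEnclosingCircle(ed);print(cam,'coaster',k.sum(),'z',np.median(q[:,2]).round(4),'circ',np.round(c,4),round(r,4))
    return p
E
python3 - <<'E'
from h import *
o=ctrl.get_obs();print(o['time_s'],o['ee_pos'],o['force'])
cupnow(1);coast()
E
```

```text
17.95 [ 0.48157278 -0.24216248  0.1374739 ] [ 0.22302675  0.46052062 -0.80882514]
scene 205 mouth [ 0.4828 -0.244   0.0761] lean 0.1 res 0.0012 mouth-grasp [ 0.0012 -0.0018 -0.0804]
side 531 mouth [ 0.4825 -0.2422  0.0759] lean 0.2 res 0.0011 mouth-grasp [ 0.0009 -0.     -0.0805]
wrist 14207 mouth [ 0.4809 -0.2401  0.0761] lean 0.1 res 0.0003 mouth-grasp [-0.0007  0.002  -0.0804]
scene coaster 400 z 0.0058 circ [ 0.4849 -0.2448] 0.0465
side coaster 580 z 0.0052 circ [ 0.4797 -0.2428] 0.0485
wrist coaster 3871 z 0.0057 circ [ 0.4811 -0.2386] 0.0471
```

>>> step_arm:
  deltas:
    - {"dp": [0, 0, 0.4], "twist": 0}
    - {"dp": [0, 0, 0.6], "twist": 0}
    - {"dp": [0, 0, 0.4], "twist": 0}
    - {"dp": [0, 0, 0.2], "twist": 0}
    - {"dp": [0, 0, 0.05], "twist": 0}
    - {"dp": [0, 0, 0], "twist": 0}
    - {"dp": [0, 0, 0.03], "twist": 0}
    - {"dp": [0, 0, 0.03], "twist": 0}
    - {"dp": [0, 0, 0], "twist": 0}

```text
time_s: 19.15
ee_pos: [0.4818, -0.2423, 0.0693]
eef_rot: [3.141, -0.0, 0.545]
force: [-0.4, -0.7, -1.3]
grip_width: 0.0607
grip_force: 30.0
```

Run:
```python
from h import *
o=ctrl.get_obs();print(o['time_s'],o['ee_pos'],o['force'])
cupnow(1)
```

```text
19.15 [ 0.48177248 -0.24230341  0.06927429] [-0.37174654 -0.69225708 -1.27076231]
scene 192 mouth [ 0.4833 -0.2443  0.0073] lean 0.4 res 0.0012 mouth-grasp [ 0.0016 -0.002  -0.081 ]
side 522 mouth [ 0.4825 -0.2432  0.0074] lean 0.1 res 0.001 mouth-grasp [ 0.0007 -0.0009 -0.0808]
wrist 14302 mouth [ 0.4807 -0.2411  0.0078] lean 0.1 res 0.0003 mouth-grasp [-0.001   0.0012 -0.0804]
```

>>> step_arm:
  deltas:
    - {"dp": [0, 0, 0.03], "twist": 0}
    - {"dp": [0, 0, 0.02], "twist": 0}
    - {"dp": [0, 0, 0], "twist": 0}

```text
time_s: 19.6
ee_pos: [0.4817, -0.2423, 0.0672]
eef_rot: [3.142, -0.0, 0.545]
force: [-0.6, -0.1, 1.2]
grip_width: 0.0607
grip_force: 30.0
```

>>> step_arm:
  deltas:
    - {"dp": [0, 0, 0.01], "twist": 0}
    - {"dp": [0, 0, 0.005], "twist": 0}
    - {"dp": [0, 0, 0], "twist": 0}

```text
time_s: 19.9
ee_pos: [0.4818, -0.2423, 0.0671]
eef_rot: [3.141, -0.0, 0.545]
force: [-3.0, 1.1, 8.2]
grip_width: 0.0604
grip_force: 30.0
```

Contact. Reduce the grip, open, then rise.

>>> step_arm:
  deltas:
    - {"dp": [0, 0, -0.005], "twist": 0}
    - {"dp": [0, 0, 0], "twist": 0}
  squeeze: 4

```text
time_s: 20.1
ee_pos: [0.4819, -0.2424, 0.067]
eef_rot: [3.141, -0.0, 0.545]
force: [-0.2, 0.4, 5.3]
grip_width: 0.061
grip_force: 4.0
```

>>> step_arm:
  deltas:
    - {"dp": [0, 0, 0], "twist": 0}
    - {"dp": [0, 0, 0], "twist": 0}
    - {"dp": [0, 0, 0], "twist": 0}
    - {"dp": [0, 0, 0], "twist": 0}
    - {"dp": [0, 0, 0], "twist": 0}
    - {"dp": [0, 0, 0], "twist": 0}
  gripper: 1

```text
time_s: 20.7
ee_pos: [0.4817, -0.2422, 0.0666]
eef_rot: [-3.142, -0.0, 0.545]
force: [0.5, 0.5, -0.4]
grip_width: 0.0937
grip_force: 0.0
```

>>> step_arm:
  deltas:
    - {"dp": [0, 0, -0.2], "twist": 0}
    - {"dp": [0, 0, -0.5], "twist": 0}
    - {"dp": [0, 0, -1], "twist": 0}
    - {"dp": [0, 0, -1], "twist": 0}
    - {"dp": [0, 0, -0.8], "twist": 0}
    - {"dp": [0, 0, 0], "twist": 0}
    - {"dp": [0, 0, 0], "twist": 0}

```text
time_s: 21.4
ee_pos: [0.4817, -0.2423, 0.2071]
eef_rot: [3.141, -0.001, 0.545]
force: [-0.3, -0.0, -0.6]
grip_width: 0.094
grip_force: 0.0
```

Run:
```python
from h import *
o=ctrl.get_obs();print(o['time_s'],o['ee_pos'],o['force'],o['grip_width'])
QB=[]
for cam in ('scene','side','wrist'):
    p,P=shot(cam);
    if cam!='wrist': QB.append(cv2.resize(p[110:335,170:440],(400,333)))
    k=blue(p)&(np.hypot(P[...,0]-.483,P[...,1]+.243)<.06)&(P[...,2]>.015)&(P[...,2]<.13)
    k=cv2.erode(k.astype(np.uint8),np.ones((3,3)))>0
    x,r=fitcup(P[k],[.483,-.243,.006,0,.01]);print(cam,k.sum(),x[:3].round(4),np.degrees(x[4]).round(1),r.round(4))
save('end',np.hstack(QB));coast()
```

```text
21.4 [ 0.48170554 -0.24225787  0.20711936] [-0.3283679  -0.04234488 -0.63727971] 0.0940269182133141
scene 312 [ 0.4837 -0.2436  0.0058] -0.6 0.0011
side 489 [ 0.4823 -0.243   0.0053] -0.1 0.0011
wrist 2680 [ 0.4835 -0.2417  0.0057] 0.2 0.0005
scene coaster 200 z 0.0057 circ [ 0.4887 -0.2441] 0.0461
side coaster 305 z 0.0054 circ [ 0.4801 -0.2434] 0.0483
wrist coaster 1859 z 0.0057 circ [ 0.4816 -0.2383] 0.0467
```

View pics/end.png

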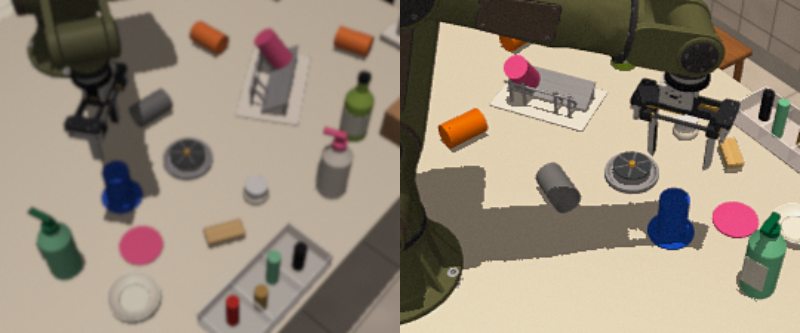

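The blue tumbler stands upright and central on the blue coaster (left view about (118,185), right view (672,215)). The pink one is still in the rack and everything else is in place.

```bash
python3 -c "
from station import ctrl
print(ctrl.hand_in())"
```

```text
the job is handed in; nothing more can be done
None
```

Job handed in at about 21 s: the blue tumbler was pressed squarely on the rinser pad, fully down for about 2 s, and then set mouth down and released in the middle of the blue coaster. The pink tumbler is still in the rack, nothing else was moved, and because the tool cannot tilt I first stood the leaning tumbler upright on bare counter.

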